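Check a screw cap on the thread gauge and sort it

TASK

Check the blue screw cap that stands alone on the grey mat: screw it clockwise onto the steel thread gauge, gently, until it stops turning, to find out whether it goes fully home onto the gauge's shoulder or binds short of it; never force it. Then unscrew it and set it down upright in the green tray if it went fully home, or in the red tray if it stopped short. Leave the three caps waiting in the white batch tray, and the other things on the bench, where they are.

Things in the scene. Friction and masses are not known exactly. Their poses are not given: they have to be found in the camera images.
- cap_a: Blue knurled screw cap, open side down, one of four alike outside; any of them may be the one on the mat, and only the gauge tells a sound one from a spoilt one. 56 mm in diameter, 34 mm tall, 35 to 70 g. Origin: centre of the lower rim, z up its axis. Three white ticks on top, at 0, 120 and 240 deg from its x axis.
- cap_b: As cap_a. Inside every cap: bore 49 mm in diameter and three thread lugs, one under each tick, 9 mm wide, 4 mm high (3 to 7 mm above the rim), reaching in to a radius of 20 mm. The ceiling is 30 mm above the rim in a sound cap, 26.4 mm in a spoilt (shrunken) one; this cannot be seen from outside.
- cap_c: As cap_a. Once a cap has tightened on the gauge the thread holds it by itself; turned about 10 deg further (some 0.8 N m) it presses on the gauge with about 150 N in all, and more than 200 N counts as forcing it. Pushing down with about 5 N is plenty while it is turned.
- cap_d: As cap_a.
- gauge: Steel thread gauge, fixed: base plate 96 x 96 x 10 mm with screw heads to 14 mm, round shoulder 72 mm in diameter, its flat top 24 mm above the bench, and on it an upright threaded plug with 38 mm core. Origin: centre of the underside, z up. White ticks on the shoulder at 0, 120 and 240 deg from its x axis. Its thread slides easily (friction about 0.2).
- gauge_top (a point): Top of the gauge's plug, on its axis, 53 mm above the bench; the top 14 mm are a plain pilot, 1 mm clear of the lugs all round and tapered to 26 mm in the last 7 mm. Lowered over it, a cap rests with its lugs on the thread at any yaw; with its ticks at the gauge's ticks the rim is then 4.5 mm above the shoulder (4.3 mm more per radian counter-clockwise, up to 100 deg).
- gauge_thread (a point): Point on the gauge's axis, 34 mm above the bench, amid the thread: right-hand, three starts, lead 27 mm a turn (4.3 mm per radian), 47 mm over the ridges. Ridges are 4 mm thick and begin bluntly 17 deg clockwise of the ticks; the lugs have 1 mm of play up and down between them. Clockwise seen from above draws the cap down.
- gauge_seat (a point): Point on the gauge's axis in the plane of the shoulder's top; a cap fully home has its origin here. Turned clockwise from ticks at ticks, a sound cap sets its rim on the shoulder after 60 deg and is tight after 73 deg; a spoilt cap meets the plug's top with its ceiling 2.6 mm higher, after 25 deg, and is tight after 39 deg.
- mat: Grey bench mat, 90 x 90 x 3 mm, fixed; origin: centre of its underside. The cap to check stands on it, within about 25 mm of its middle. The tall thermal cycler stands about 0.1 m behind it, between the gauge and the trays: carry things round its front.
- batch_tray: White tray with three cells in a row along its y axis, 74 x 205 x 18 mm, fixed, holding the three caps that are not to be touched; origin: centre of its underside.
- green_tray: Flat green plastic tray for sound caps, 96 x 96 mm, rim 14 mm high, walls and floor 3 mm, fixed; origin: centre of its underside.
- red_tray: Flat red plastic tray for spoilt caps, 96 x 96 mm, rim 14 mm high, walls and floor 3 mm, fixed; origin: centre of its underside.
- bottle_small: Small loose glass bottle with a blue cap, 56 mm in diameter, 104 mm tall, a bystander; origin: centre of its underside.
- timer: Loose white bench timer, 66 x 66 x 17 mm, a bystander; origin: centre of its underside.

How it is judged:
By the outcome, as a careful person would: the job done as asked, in the order asked, and still so for the second after the job is handed in, with the robot touching nothing.
It also fails if it takes over 56 s, if anything falls off the work surface, if the arm or the gripper's body presses on something with over 40 N, if the wrist force passes 120 N, or if a joint passes its speed limit or range.

ROBOT

A 6-joint arm with a two-finger parallel gripper is mounted at the origin on a cart in front of the work surface, level with it; the furniture and walls round the work are solid. World frame = base frame: x ahead of the robot, y to its left, z up, the work surface at z = 0. Lengths are in m, angles in rad, forces in N, time in s.
With the tool pointing down it reaches from about 0.275 to 0.725 m from the base axis. Payload 15.9 kg.
Tool frame: the origin (TCP) lies on the centre line of the jaws, within the pads' length; the fingertips stand 8 mm ahead of it and the grasp point (between the pads) lies 11 mm behind it; z points along the fingers, y is the line along which they close (so a half turn about z gives the same grasp; the last joint's range is limited). The gripper opens to 85 mm and grips with 20 to 120 N. Pads are 22 mm wide; open, the fingers measure 114 mm over their backs; the gripper's body (76 mm by 85 mm) begins 54 mm behind the grasp point. The pads swing forward as they close: fully open they stand 13 mm farther back than shut.
Start: joints at [1.24, 0.213, -0.034, 1.323, 0, 1.571], TCP at [0.162, 0.473, 0.239] pointing down, gripper open.
Joint ranges: [-2.98, 2.98], [-0.74, 1.72], [-1.14, 1.35], [-2.1, 2.04], [-1.57, 1.44], [-3.14, 3.14]. Speed limits (rad/s): [1.89, 1.89, 2.39, 2.57, 3.14, 3.14].

INTERFACE

Orientations are given as a unit quaternion [w, x, y, z].
In Python, from rig import telemetry, vision, job_done gives the robot as it stands.
- The arm moves only by the shell command python3 -m inch 'ROWS'. ROWS is JSON, a list of rows, each a list of 7 numbers: the shift along the tool's x, y, z scaled (see below), then the turn, a rotation vector about the tool's x, y, z scaled (see below), then the finger opening in mm, from 0 to 85.4. A call has exactly 5 rows; each row shifts and turns the commanded pose from where the row before left it, along the tool's axes as they then stand; what a row does not reach is not made up. The controller multiplies each number of a shift by 40 mm and each number of a turn by 0.12 rad. A row lasts 1/12 s, in which the tool goes at most 41.7 mm and 7.16 degrees, less where a joint would pass 70% of its speed; a pose out of reach is approached as far as the arm can. A call with a number of a shift or a turn outside -1 to 1 is refused whole. A call with a gripper value outside its range is refused whole. The fingers move at their own pace and stop on an object; the grip force is fixed at half the most. Time passes only in rows, so rows that do not move let the fingers close, or fill a call up. It gives the time, the measured TCP pose, the force, the opening and the grip force at its end, in the units of the state.
- telemetry.observe(): the state, without advancing time (a new reading comes with each control period).
- vision.snapshot(name): name is "scene" or "side" or "wrist"; returns the picture (480x640x3 uint8, blue, green, red); there is no depth.
- vision.camera_params(name): a dict with "fx", "fy", "cx", "cy" (pixels), "position" and "rotation" of the camera in the world; the wrist camera has in their place "mount" (4x4, takes a point from camera to tool coordinates, whose origin is the TCP and whose axes are the flange's). Camera axes: x right, y down, z forward; pixel columns grow to the right and rows downward; lengths in m; the calibration is good to about 2 mm. The wrist camera is an equidistant fisheye: a pixel r from the principal point sees the ray r / f radians off the axis. A picture is of the moment at which its call begins: read the wrist's pose just before it. camera_params takes no time and is no camera call.
- job_done(): hands the job in; it is judged then, once.
The state is a dict: "time_s": time; "joint_positions": joint angles; "dq": joint speeds; "joint_torque": joint torques, N m; "position": TCP position; "tcp_rot": TCP orientation; "force": force on the tool from outside, world axes, zero at the start; "ft_torque": the same for the moment, N m; "grip_width": finger opening in m; "grasp_force": force on a finger pad.
Only numpy, scipy, OpenCV 4.12 (cv2) and the standard library are available. Lean on these libraries where they do the work, as an engineer would, in place of code of your own. Each camera call takes 0.05 s, during which the arm holds its last target. There are 200 camera calls.

## Working session

There is one attempt and no reset: what is moved stays moved. The work goes in short steps, Python scripts to look and compute and a shell command to move; the robot and the scene stay as the last step left them, time stands still between calls to the robot, and variables do not carry over. Pictures are saved under pics/ and viewed, at most 13 in all, crops included, and the job is handed in when it is done.

```bash
mkdir -p pics; ls
python3 - <<'E'
from rig import telemetry, vision
import cv2
print(telemetry.observe())
for n in ("scene","side","wrist"):
    cv2.imwrite(f"pics/{n}0.png",vision.snapshot(n))
    print(n,vision.camera_params(n))
E
```

```text
pics
{'time_s': 0.0, 'joint_positions': array([ 1.23997589e+00,  2.13376908e-01, -3.50512202e-02,  1.32351025e+00,
       -4.43611897e-06,  1.57076925e+00]), 'dq': array([-0.00070879,  0.00034626,  0.00052368, -0.00164373,  0.00101435,
       -0.00206056]), 'joint_torque': array([-4.90254911e-05, -6.86164427e+01,  4.87119377e+01,  1.74495840e-02,
        1.21761278e-06,  1.58056787e-05]), 'position': array([0.16230251, 0.47257224, 0.23880892]), 'tcp_rot': array([-9.18432735e-05,  1.64643578e-01,  9.86352962e-01, -5.63596102e-04]), 'force': array([-0.1174225 ,  0.00584161,  0.00160235]), 'ft_torque': array([ 0.02996663, -0.00466517, -0.00581749]), 'grasp_force': 0.0, 'grip_width': 0.0851674002827325}
scene {'fx': 572.7519798150678, 'fy': 572.7519798150678, 'cx': 319.3357720970022, 'cy': 246.5264429044105, 'position': array([0.45550353, 0.9053813 , 0.68786261]), 'rotation': array([ 0.03247649, -0.04083457,  0.86855285, -0.49284254])}
side {'fx': 517.6018690557136, 'fy': 517.6018690557136, 'cx': 319.51903725278487, 'cy': 245.3387143078988, 'position': array([0.53594999, 0.81962954, 0.69766685]), 'rotation': array([ 0.01573622, -0.00671143,  0.88476201, -0.46572901])}
wrist {'fx': 371.64829954431775, 'fy': 371.64829954431775, 'cx': 326.3579684942158, 'cy': 244.85763730970595, 'mount': array([[-6.32860542e-04, -9.61131666e-01, -2.76089697e-01,
         6.91434564e-02],
       [ 9.99999800e-01, -6.07468255e-04, -1.77491010e-04,
        -2.10226356e-04],
       [ 2.87650349e-06, -2.76089754e-01,  9.61131858e-01,
        -1.33505316e-01],
       [ 0.00000000e+00,  0.00000000e+00,  0.00000000e+00,
         1.00000000e+00]])}
```

View pics/scene0.png

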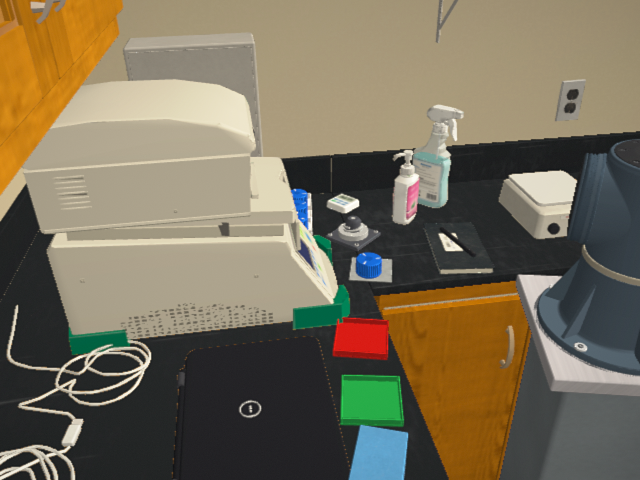

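View pics/side0.png

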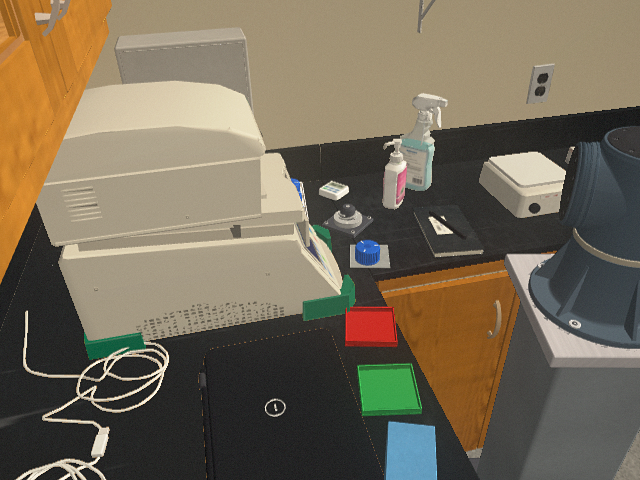

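View pics/wrist0.png

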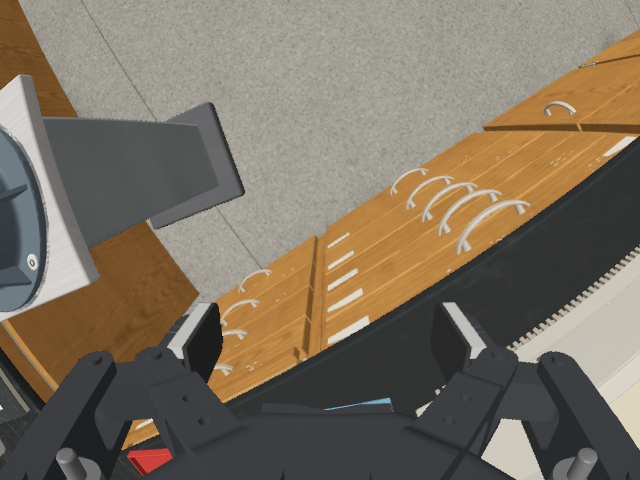

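The scene shows the cap at (369,264) on its mat, the gauge's plug top at about (353,219), the red tray at (361,340) and the green tray at (371,399). The batch tray is hidden behind the cycler. The side view agrees. The wrist view shows only the fingers, the floor and the cupboards.

```bash
cat > h.py <<'E'
import numpy as np, cv2
from rig import telemetry, vision
from scipy.spatial.transform import Rotation as R
def rot(q): return R.from_quat([q[1],q[2],q[3],q[0]]).as_matrix()
def ray(name,uv,st=None):
    c=vision.camera_params(name); x=(uv[0]-c['cx'])/c['fx']; y=(uv[1]-c['cy'])/c['fy']
    if name!='wrist': return np.array(c['position']), rot(c['rotation'])@np.array([x,y,1])
    r=np.hypot(x,y); d=np.array([0,0,1.]) if r<1e-9 else np.array([x/r*np.sin(r),y/r*np.sin(r),np.cos(r)])
    T=rot(st['tcp_rot']); M=c['mount']
    return np.array(st['position'])+T@M[:3,3], T@M[:3,:3]@d
def onz(name,uv,z,st=None):
    o,d=ray(name,uv,st); return o+d*(z-o[2])/d[2]
def proj(name,p,st=None):
    c=vision.camera_params(name); p=np.asarray(p,float)
    if name!='wrist':
        q=rot(c['rotation']).T@(p-c['position']); return np.array([c['cx']+c['fx']*q[0]/q[2],c['cy']+c['fy']*q[1]/q[2]])
    T=rot(st['tcp_rot']); M=c['mount']
    q=M[:3,:3].T@(T.T@(p-st['position'])-M[:3,3]); s=np.hypot(q[0],q[1]); t=np.arctan2(s,q[2])
    return np.array([c['cx']+c['fx']*t*q[0]/s,c['cy']+c['fx']*t*q[1]/s])
def blob(im,lo,hi):
    m=cv2.inRange(cv2.cvtColor(im,cv2.COLOR_BGR2HSV),lo,hi)
    n,l,s,c=cv2.connectedComponentsWithStats(m)
    return [(s[i].tolist(),c[i].round(1).tolist()) for i in np.argsort(-s[1:,4])[:4]+1], m
E
python3 - <<'E'
from h import *
np.set_printoptions(precision=4,suppress=True)
for n in ("scene","side"):
    im=cv2.imread(f"pics/{n}0.png")
    for k,lo,hi in (("red",(0,150,90),(8,255,255)),("green",(50,150,110),(70,255,255)),("blue",(104,150,90),(120,255,255))):
        b,m=blob(im,lo,hi); print(n,k,b[:3])
        if k!="blue":
            s,c=b[0]; print(onz(n,c,0.005))
pts={"scene":dict(cap=(370,258),mat=(371,269),g=(353,217)),"side":dict(cap=(368,246),mat=(370,256),g=(348,207))}
for n in pts:
    for k,z in (("cap",.037),("mat",.003),("g",.053)): print(n,k,onz(n,pts[n][k],z))
E
```

```text
scene red [([332, 317, 57, 43, 2128], [361.3, 338.3])]
[0.4739 0.088  0.005 ]
scene green [([340, 375, 64, 51, 3021], [371.0, 400.3]), ([349, 303, 1, 1, 1], [349.0, 303.0])]
[0.4523 0.2395 0.005 ]
scene blue [([356, 252, 26, 26, 563], [368.3, 264.8]), ([291, 189, 17, 40, 377], [300.7, 204.4])]
side red [([345, 306, 53, 41, 2015], [370.2, 326.6])]
[0.473  0.0868 0.005 ]
side green [([357, 365, 65, 51, 2299], [386.7, 389.9]), ([382, 411, 24, 4, 43], [392.8, 412.9]), ([413, 372, 5, 21, 22], [415.0, 382.3])]
[0.4537 0.2393 0.005 ]
side blue [([355, 240, 25, 25, 479], [367.4, 251.9]), ([291, 178, 9, 14, 53], [296.2, 183.7]), ([299, 193, 3, 7, 12], [300.2, 195.6])]
scene cap [ 0.4652 -0.1399  0.037 ]
scene mat [ 0.4623 -0.1492  0.003 ]
scene g [ 0.51   -0.2943  0.053 ]
side cap [ 0.4668 -0.1394  0.037 ]
side mat [ 0.4607 -0.1483  0.003 ]
side g [ 0.5091 -0.2857  0.053 ]
```

```bash
r='x'; python3 -m inch '[[-0.9,-0.25,0,0,0,0.63,85],[-0.9,-0.25,0,0,0,0.63,85],[-0.88,-0.25,0,0,0,0.63,85],[-0.88,-0.25,0,0,0,0.63,85],[-0.86,-0.25,0,0,0,0.63,85]]'
python3 -m inch '[[-0.86,-0.25,0,0,0,0.63,85],[-0.84,-0.25,0,0,0,0.63,85],[-0.82,-0.25,0,0,0,0.63,85],[-0.8,-0.25,0,0,0,0.63,85],[-0.78,-0.25,0,0,0,0.63,85]]'
python3 -m inch '[[-0.76,0,0,0,0,0.63,85],[-0.76,0,0,0,0,0.63,85],[-0.76,0,0,0,0,0.63,85],[-0.76,0,0,0,0,0.63,85],[-0.76,0,0,0,0,0.63,85]]'
python3 -m inch '[[-0.76,0,0,0,0,0.63,85],[-0.76,0,0,0,0,0.63,85],[-0.76,0,0,0,0,0.63,85],[-0.76,0,0,0,0,0.63,85],[-0.76,0,0,0,0,0.63,85]]'
python3 - <<'E'
from h import *
st=telemetry.observe(); im=vision.snapshot("wrist"); cv2.imwrite("pics/w1.png",im)
np.save("st1.npy",st,allow_pickle=True)
print(st['time_s'],st['position'],st['tcp_rot'],st['joint_positions'])
E
```

```text
time_s: 0.57
position: [0.2963, 0.3463, 0.239]
tcp_rot: [-0.0, 0.349, 0.937, -0.0]
force: [-0.5, -0.1, 0.8]
grip_width: 0.0852
grasp_force: 0.0
time_s: 0.98
position: [0.3649, 0.1903, 0.2391]
tcp_rot: [-0.0, 0.519, 0.855, -0.0]
force: [0.5, 0.7, 0.2]
grip_width: 0.0848
grasp_force: 0.0
time_s: 1.4
position: [0.4141, 0.0476, 0.2392]
tcp_rot: [-0.0, 0.67, 0.742, -0.0]
force: [0.0, 0.1, 0.3]
grip_width: 0.085
grasp_force: 0.0
time_s: 1.82
position: [0.4067, -0.1033, 0.2391]
tcp_rot: [-0.0, 0.798, 0.603, -0.0]
force: [1.9, -0.2, 0.7]
grip_width: 0.0855
grasp_force: 0.0
1.8167 [ 0.40668955 -0.10332549  0.23913514] [-5.66775843e-05  7.97568879e-01  6.03227880e-01 -7.32004883e-05] [-2.48768741e-01  4.81307465e-02 -2.25832461e-01  1.29701308e+00
 -4.35535165e-05  1.59773972e+00]
```

View pics/w1.png

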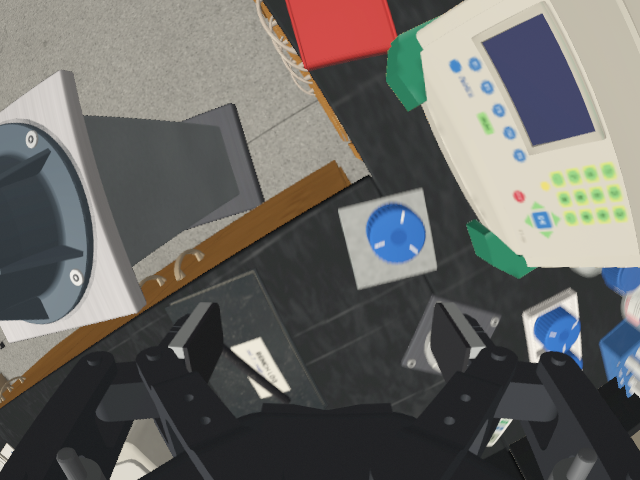

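The wrist view shows the cap at about (396,234) on the mat. The gauge at about (450,345) is partly hidden by a finger, and the batch tray is at about (555,330). I'll rectify the cap to read its centre and ticks, then move to see the gauge.

```bash
cat >> h.py <<'E'
def ortho(im,st,c,z,half=.045,n=360):
    "top view: rows down = -x world... col = x, row = -y"
    g=np.linspace(-half,half,n); mp=np.zeros((n,n,2),np.float32)
    for i in range(n):
        for j in range(n): mp[i,j]=proj('wrist',(c[0]+g[j],c[1]-g[i],z),st)
    return cv2.remap(im,mp,None,cv2.INTER_CUBIC)
E
sed -i 's/^def proj(name,p,st=None):/import functools\n_cp=functools.lru_cache(None)(vision.camera_params)\ndef proj(name,p,st=None):/; s/^    c=vision.camera_params(name); p=/    c=_cp(name); p=/' h.py
python3 - <<'E'
from h import *
st=np.load("st1.npy",allow_pickle=True).item(); im=cv2.imread("pics/w1.png")
c=onz('wrist',(397,232),.037,st); print(c)
o=ortho(im,st,c,.037); 
m=cv2.inRange(cv2.cvtColor(o,cv2.COLOR_BGR2HSV),(100,120,60),(125,255,255))
print(cv2.minEnclosingCircle(max(cv2.findContours(m,0,1)[0],key=cv2.contourArea)))
cv2.imwrite("pics/o1.png",cv2.resize(o,None,fx=1.5,fy=1.5))
print([onz('wrist',p,0.0,st)[:2] for p in ((450,345),(405,207),(436,296))])
E
```

```text
[ 0.46775109 -0.13514554  0.037     ]
((172.79029846191406, 182.52114868164062), 119.10942840576172)
[array([ 0.50712034, -0.30164606]), array([ 0.48659886, -0.12236079]), array([ 0.50001551, -0.23078389])]
```

View pics/o1.png

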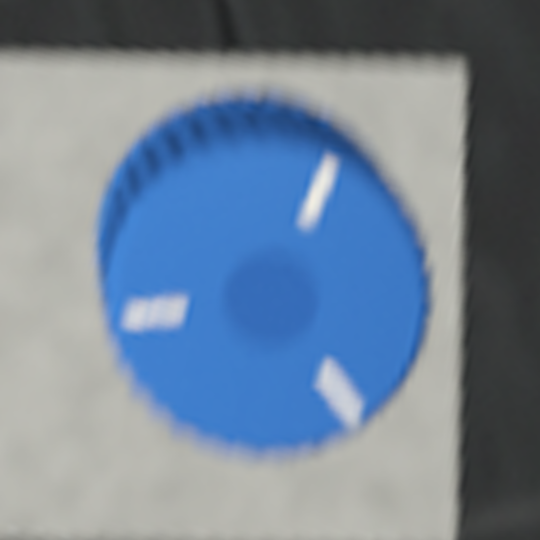

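The rectified view puts the cap's centre at pixel (271,299), so the cap is at about (0.468,-0.140). Its ticks lie at 66.6° modulo 120.

Run:
```python
from h import *
np.set_printoptions(precision=3,suppress=True)
print("pump base",onz('scene',(404,219),0),onz('side',(395,204),0))
b=onz('scene',(404,219),0)
for h in(.12,.15,.18,.2):print(h,proj('scene',b+[0,0,h]))
print("spray base",onz('scene',(433,202),0),"timer",onz('scene',(343,203),.017))
print("cycler corner",onz('scene',(348,300),0),onz('side',(354,300),0))
st=telemetry.observe(); T=rot(st['tcp_rot']); print(T.T@np.array([.038,-.135,0]), np.degrees(np.arctan2(T[1,1],T[0,1])))
```

```text
pump base [ 0.385 -0.393  0.   ] [ 0.381 -0.391  0.   ]
0.12 [406.939 175.387]
0.15 [407.715 163.875]
0.18 [408.508 152.104]
0.2 [409.047 144.107]
spray base [ 0.306 -0.496  0.   ] timer [ 0.543 -0.439  0.017]
cycler corner [ 0.506 -0.035  0.   ] [0.502 0.003 0.   ]
[-0.119  0.074  0.   ] -16.266625159402015
```

```bash
python3 -m inch '[[-0.74,0.46,0,0,0,0,85],[-0.74,0.46,0,0,0,0,85],[-0.74,0.46,0,0,0,0,85],[-0.74,0.46,0,0,0,0,85],[0,0,0,0,0,0,85]]'
python3 - <<'E'
from h import *
st=telemetry.observe(); im=vision.snapshot("wrist"); cv2.imwrite("pics/w2.png",im)
np.save("st2.npy",st,allow_pickle=True)
print(st['time_s'],st['position'])
o1=ortho(im,st,(.508,-.298),.024,.06); o2=ortho(im,st,(.508,-.298),.053,.06)
cv2.imwrite("pics/o2.png",cv2.resize(np.hstack([o1,o2]),(800,400),interpolation=cv2.INTER_CUBIC))
E
```

```text
time_s: 2.28
position: [0.4468, -0.2401, 0.2384]
tcp_rot: [0.0, 0.797, 0.604, -0.0]
force: [1.3, -0.6, 0.4]
grip_width: 0.085
grasp_force: 0.0
2.2833 [ 0.44683477 -0.24012431  0.23835354]
```

View pics/o2.png

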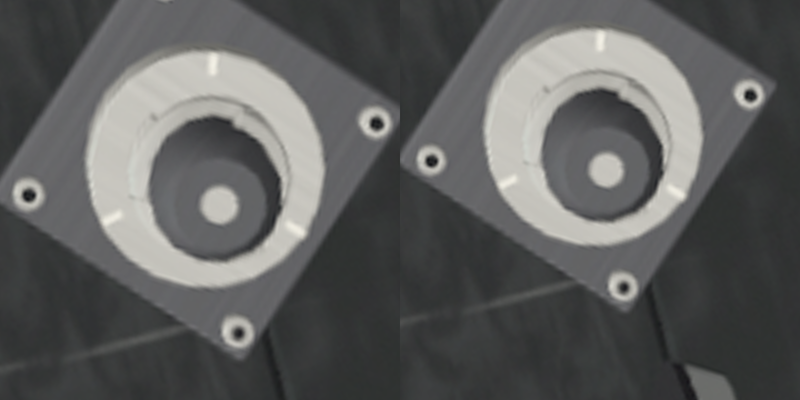

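The shoulder's centre is at (206,170) in the left half and the plug's top at (207,170) in the right half. That gives a gauge position of about (0.510,-0.289), with ticks at 86.5° modulo 120.

Run:
```python
from h import *
np.set_printoptions(precision=3,suppress=True)
st=np.load("st1.npy",allow_pickle=True).item()
for k,p,z in (("foot",(467,222),.02),("foot2",(505,275),.02),("keypad corner",(497,262),.05),("tray corner",(523,310),.018),("tray cap",(555,322),.04),("bottle",(585,268),.1)): print(k,onz('wrist',p,z,st))
st=telemetry.observe(); T=rot(st['tcp_rot'])
for z in(.10,.019): print(T.T@(np.array([.468,-.140,z])-st['position']))
```

```text
foot [ 0.544 -0.15   0.02 ]
foot2 [ 0.579 -0.221  0.02 ]
keypad corner [ 0.559 -0.188  0.05 ]
tray corner [ 0.6   -0.274  0.018]
tray cap [ 0.632 -0.292  0.04 ]
bottle [ 0.632 -0.2    0.1  ]
[ 0.1   -0.005  0.138]
[ 0.1   -0.005  0.219]
```

```bash
python3 -m inch '[[0.5,-0.025,0.69,0,0,0,70],[0.5,-0.025,0.69,0,0,0,70],[0.5,-0.025,0.69,0,0,0,70],[0.5,-0.025,0.69,0,0,0,70],[0.5,-0.025,0.69,0,0,0,70]]'
python3 -m inch '[[0,0,0.5,0,0,0,70],[0,0,0.5,0,0,0,70],[0,0,0.5,0,0,0,70],[0,0,0.4,0,0,0,70],[0,0,0.1,0,0,0,70]]'
python3 - <<'E'
from h import *
st=telemetry.observe(); im=vision.snapshot("wrist"); cv2.imwrite("pics/w3.png",im)
print(st['time_s'],st['position'],st['force'], st['grip_width'])
T=rot(st['tcp_rot']); print(1e3*T.T@(np.array([.468,-.140,.019])-st['position']))
E
```

```text
time_s: 2.75
position: [0.4676, -0.1361, 0.1002]
tcp_rot: [-0.0, 0.796, 0.605, 0.0]
force: [0.5, -0.4, 0.3]
grip_width: 0.0698
grasp_force: 0.0
time_s: 3.17
position: [0.4663, -0.1367, 0.0192]
tcp_rot: [-0.001, 0.796, 0.605, -0.001]
force: [-0.4, 0.8, -0.6]
grip_width: 0.0699
grasp_force: 0.0
3.1667 [ 0.46630852 -0.13665463  0.01922077] [-0.37473902  0.84287994 -0.56767867] 0.06993328991990869
[-2.77038957  2.52614631  0.21175571]
```

View pics/w3.png

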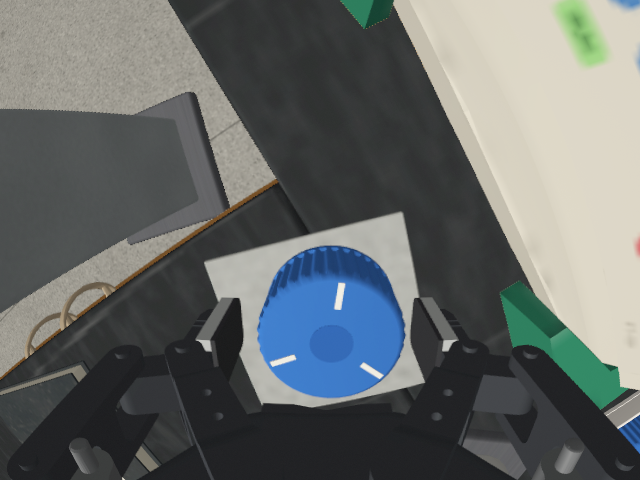

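The cap stands between the open fingers, with its top's centre disc at (331,344), clear on both sides.

Run:
```python
from h import *
st=telemetry.observe(); T=rot(st['tcp_rot'])
c=onz('wrist',(331,344),.037,st); print(c,1e3*T.T@(c-st['position']))
print(1e3*T.T@(np.array([.5101,-.289,.1])-st['position']))
c=onz('wrist',(331,322),.037,st); print(c,1e3*T.T@(c-st['position']))
```

```text
[ 0.46869781 -0.13853002  0.037     ] [ -1.02464422   2.42312723 -17.21816995]
[-134.89662772   82.42609566  -80.48091172]
[ 0.47109649 -0.12974589  0.037     ] [  8.08100429   2.38105119 -17.21691547]
```

```bash
python3 -m inch '[[-0.045,0.055,0,0,0,0,70],[0,0,0,0,0,0,45],[0,0,0,0,0,0,45],[0,0,0,0,0,0,45],[0,0,0,0,0,0,45]]'
python3 -m inch '[[0,0,0,0,0,0,45],[0,0,0,0,0,0,45],[0,0,0,0,0,0,45],[0,0,0,0,0,0,45],[0,0,0,0,0,0,45]]'
python3 - <<'E'
from h import *
st=telemetry.observe(); im=vision.snapshot("wrist"); cv2.imwrite("pics/w4.png",im)
T=rot(st['tcp_rot'])
print(st['time_s'],st['position'],st['force'], st['grip_width'],st['grasp_force'],np.degrees(np.arctan2(T[1,1],T[0,1])))
np.save("st4.npy",st,allow_pickle=True)
im0=cv2.imread("pics/w3.png")
for i in(im0,im):
    h=cv2.cvtColor(i,cv2.COLOR_BGR2HSV); m=cv2.inRange(h,(0,0,190),(180,60,255)); m[:270]=0; m[400:]=0; m[:,:262]=0; m[:,402:]=0
    n,l,s,c=cv2.connectedComponentsWithStats(m); print([(c[k].round(1).tolist(),s[k,4]) for k in range(1,n) if s[k,4]>40])
E
```

```text
time_s: 3.63
position: [0.4707, -0.1406, 0.023]
tcp_rot: [0.001, 0.796, 0.605, 0.001]
force: [-3.7, 1.0, 11.3]
grip_width: 0.0545
grasp_force: 60.8
time_s: 4.05
position: [0.4707, -0.1406, 0.023]
tcp_rot: [0.001, 0.797, 0.605, 0.001]
force: [-3.1, 0.6, 11.3]
grip_width: 0.0547
grasp_force: 60.8
4.05 [ 0.47066079 -0.14058843  0.02295759] [-3.13711981  0.59792099 11.26749134] 0.05469684344275655 60.84270025603473 -15.5972732628569
[([339.2, 296.1], np.int32(187)), ([282.6, 360.2], np.int32(138)), ([370.9, 370.2], np.int32(138))]
[([333.5, 283.8], np.int32(185)), ([279.0, 349.3], np.int32(146)), ([366.3, 358.6], np.int32(131))]
```

```bash
cat >> h.py <<'E'
def ticks(im,st,z,rect=(270,400,262,402)):
    m=cv2.inRange(cv2.cvtColor(im,cv2.COLOR_BGR2HSV),(0,0,190),(180,60,255)); k=np.zeros_like(m); a,b,c,d=rect; k[a:b,c:d]=1
    n,l,s,c=cv2.connectedComponentsWithStats(m*k)
    P=np.array([onz('wrist',c[i],z,st) for i in range(1,n) if 60<s[i,4]<400])
    # circumcentre
    A=2*(P[1:,:2]-P[0,:2]); b=(P[1:,:2]**2).sum(1)-(P[0,:2]**2).sum(); q=np.linalg.solve(A[:2],b[:2])
    v=P[:,:2]-q; return q,np.degrees(np.arctan2(v[:,1],v[:,0]))%120,np.hypot(*v.T)*1e3
E
python3 - <<'E'
from h import *
np.set_printoptions(precision=4,suppress=True)
st=telemetry.observe(); im=cv2.imread("pics/w4.png"); T=rot(st['tcp_rot'])
q,a,r=ticks(im,st,.037); print(q,a,r, 1e3*T.T@(np.r_[q,.037]-st['position']))
E
```

```text
[ 0.4719 -0.1387] [66.8653 67.6271 66.4498] [19.3659 19.3659 19.3659] [  2.1526   0.6909 -14.049 ]
```

```bash
python3 -m inch '[[0,0,-0.5,0,0,-0.2,45],[0,0,-0.5,0,0,-0.9,45],[0,0,-0.5,0,0,-0.99,45],[0,0,-0.4,0,0,-0.99,45],[0,0,-0.35,0,0,-0.99,45]]'
python3 - <<'E'
from h import *
np.set_printoptions(precision=4,suppress=True)
st=telemetry.observe(); im=vision.snapshot("wrist"); cv2.imwrite("pics/w5.png",im)
T=rot(st['tcp_rot']); z=st['position'][2]+.014
print(st['position'],st['force'],st['grip_width'],np.degrees(np.arctan2(T[1,1],T[0,1])),st['joint_positions'])
q,a,r=ticks(im,st,z); print(q,a,r, 1e3*T.T@(np.r_[q,z]-st['position']))
print(1e3*T.T@(np.array([.5101,-.289,z])-np.r_[q,z]))
E
```

```text
time_s: 4.52
position: [0.4704, -0.1406, 0.1137]
tcp_rot: [0.001, 0.624, 0.781, 0.0]
force: [-0.0, 0.1, -0.4]
grip_width: 0.0548
grasp_force: 64.2
[ 0.4704 -0.1406  0.1137] [-0.03    0.1286 -0.36  ] 0.05478429530038098 12.720961264234782 [-0.2904  0.2532 -0.3078  1.0072  0.      1.0584]
[ 0.4705 -0.1387] [95.1448 95.7219 94.8445] [19.3672 19.3672 19.3672] [  1.7534   0.4544 -14.0012]
[-155.3037    5.5874    0.2062]
```

```bash
python3 -m inch '[[-0.8,0.028,0,0,0,0,45],[-0.97,0.028,0,0,0,0,45],[-0.97,0.028,0,0,0,0,45],[-0.8,0.028,0,0,0,0,45],[-0.34,0.028,0,0,0,0,45]]'
python3 -m inch '[[0,0,0.2,0,0,0,45],[0,0,0.2,0,0,0,45],[0,0,0,0,0,0,45],[0,0,0,0,0,0,45],[0,0,0,0,0,0,45]]'
python3 - <<'E'
from h import *
np.set_printoptions(precision=4,suppress=True)
st=telemetry.observe(); im=vision.snapshot("wrist"); cv2.imwrite("pics/w6.png",im)
T=rot(st['tcp_rot']); z=st['position'][2]+.014
print(st['position'],st['force'],st['ft_torque'],st['joint_positions'])
q,a,r=ticks(im,st,z); print(q,a)
print(1e3*T.T@(np.array([.5101,-.289,z])-np.r_[q,z]))
for n in("scene","side"):
    o=vision.snapshot(n)[160:270,290:420]; cv2.imwrite(f"pics/{n}6.png",cv2.resize(o,None,fx=4,fy=4,interpolation=2))
E
```

```text
time_s: 4.98
position: [0.5092, -0.2945, 0.1118]
tcp_rot: [0.001, 0.628, 0.778, -0.0]
force: [-0.4, 0.3, -0.4]
grip_width: 0.0545
grasp_force: 64.2
time_s: 5.4
position: [0.5084, -0.2898, 0.0956]
tcp_rot: [-0.0, 0.626, 0.78, 0.0]
force: [0.8, -0.8, -0.3]
grip_width: 0.0545
grasp_force: 64.2
[ 0.5084 -0.2898  0.0956] [ 0.798  -0.8424 -0.3261] [-0.0202 -0.0111  0.0356] [-0.5181  0.45   -0.0713  1.0496  0.0001  0.8357]
[ 0.5085 -0.288 ] [94.7743 95.4139 94.7641]
[-1.3267  1.3484 -0.0002]
```

View pics/scene6.png

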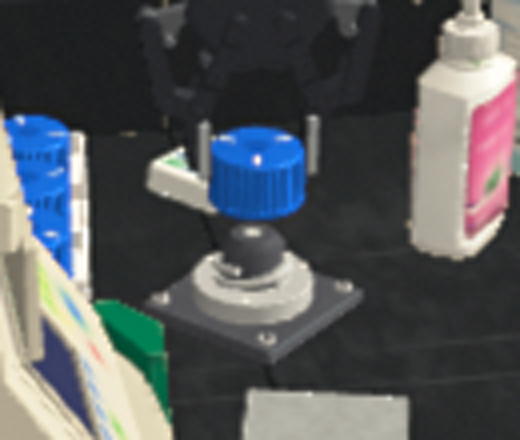

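The cap hangs level right above the plug (cap centre x≈258, plug x≈256 in the crop), and the pump bottle and batch tray are clear.

```bash
python3 -m inch '[[-0.033,0.034,0.2,0,0,0,45],[0,0,0.25,0,0,0,45],[0,0,0.2,0,0,0,45],[0,0,0.1,0,0,0,45],[0,0,0.05,0,0,0,45]]'
python3 -m inch '[[0,0,0.1,0,0,0,45],[0,0,0.1,0,0,0,45],[0,0,0.05,0,0,0,45],[0,0,0,0,0,0,45],[0,0,0,0,0,0,45]]'
python3 -c "
from h import *
st=telemetry.observe();print(st['position'],st['force'],st['ft_torque'])"
```

```text
time_s: 5.97
position: [0.5094, -0.2913, 0.0619]
tcp_rot: [-0.001, 0.627, 0.779, -0.0]
force: [-0.0, 0.6, -0.1]
grip_width: 0.0542
grasp_force: 64.2
time_s: 6.38
position: [0.5101, -0.2917, 0.0533]
tcp_rot: [0.0, 0.627, 0.779, -0.0]
force: [-0.0, -0.1, -0.2]
grip_width: 0.0544
grasp_force: 64.2
[ 0.51013589 -0.29171592  0.05334401] [-0.01561916 -0.06424399 -0.23939239] [0.01942915 0.01097685 0.03569486]
```

```bash
python3 -m inch '[[0,0,0.05,0,0,0,45],[0,0,0.05,0,0,0,45],[0,0,0.05,0,0,0,45],[0,0,0,0,0,0,45],[0,0,0,0,0,0,45]]'
python3 -c "
from h import *
st=telemetry.observe();print(st['position'],st['force'],st['ft_torque'])"
```

```text
time_s: 6.8
position: [0.5104, -0.2918, 0.049]
tcp_rot: [0.001, 0.627, 0.779, 0.0]
force: [-8.7, 6.4, 27.4]
grip_width: 0.0548
grasp_force: 67.2
[ 0.51037572 -0.29175495  0.0489548 ] [-8.66661635  6.43921865 27.38777457] [ 1.29213967  2.15240391 -0.08708265]
```

```bash
cat > s.py <<'E'
from h import *
np.set_printoptions(precision=4,suppress=True)
st=telemetry.observe(); T=rot(st['tcp_rot'])
print(st['position'],st['force'].round(1),'Ft',(T.T@st['force']).round(1),'M',st['ft_torque'].round(2),'yaw',round(np.degrees(np.arctan2(T[1,1],T[0,1])),2),'tilt',(T[:2,2]*1e3).round(1),'j6',st['joint_positions'][5].round(3))
E
python3 -m inch '[[0.01,-0.008,-0.03,0,0,0,45],[0,0,0,0,0,0,45],[0,0,0,0,0,0,45],[0,0,0,0,0,0,45],[0,0,0,0,0,0,45]]'; python3 s.py
python3 -m inch '[[0,-0.003,0.0065,0,0,0.5,45],[0,-0.003,0.0065,0,0,0.5,45],[0,-0.003,0.0065,0,0,0.5,45],[0,-0.003,0.0065,0,0,0.5,45],[0,0,0,0,0,0,45]]'; python3 s.py
```

```text
time_s: 7.22
position: [0.5102, -0.2916, 0.0492]
tcp_rot: [0.001, 0.627, 0.779, 0.0]
force: [-2.0, 2.6, 12.3]
grip_width: 0.0548
grasp_force: 65.4
[ 0.5102 -0.2916  0.0492] [-2.   2.6 12.3] Ft [  3.   -1.4 -12.3] M [ 0.44  0.62 -0.04] yaw 12.4 tilt [ 1.1 -0.6] j6 0.835
time_s: 7.63
position: [0.5097, -0.2916, 0.0481]
tcp_rot: [0.001, 0.717, 0.697, 0.0]
force: [-1.8, 3.0, 11.6]
grip_width: 0.0543
grasp_force: 65.5
[ 0.5097 -0.2916  0.0481] [-1.8  3.  11.6] Ft [  3.   -1.8 -11.6] M [ 0.64  0.58 -0.14] yaw -1.58 tilt [ 1.2 -0.5] j6 1.079
```

```bash
python3 -m inch '[[0.003,-0.006,-0.006,0,0,0.5,45],[0,-0.003,0.0065,0,0,0.5,45],[0,-0.003,0.0065,0,0,0.5,45],[0,-0.003,0.0065,0,0,0.5,45],[0,0,0,0,0,0,45]]'; python3 s.py
python3 -m inch '[[0,-0.003,0.006,0,0,0.5,45],[0,-0.003,0.0065,0,0,0.5,45],[0,-0.003,0.0065,0,0,0.5,45],[0,0,0,0,0,0,45],[0,0,0,0,0,0,45]]'; python3 s.py
```

```text
time_s: 8.05
position: [0.5091, -0.2915, 0.0472]
tcp_rot: [0.0, 0.795, 0.606, 0.0]
force: [0.0, 1.1, 5.1]
grip_width: 0.0546
grasp_force: 64.8
[ 0.5091 -0.2915  0.0472] [0.  1.1 5.1] Ft [ 1.1 -0.3 -5.1] M [ 0.24  0.15 -0.01] yaw -15.34 tilt [ 0.9 -0.6] j6 1.318
time_s: 8.47
position: [0.5087, -0.2913, 0.0464]
tcp_rot: [0.0, 0.845, 0.534, 0.0]
force: [0.0, 0.2, 4.7]
grip_width: 0.0543
grasp_force: 64.8
[ 0.5087 -0.2913  0.0464] [0.  0.2 4.7] Ft [ 0.2 -0.  -4.7] M [ 0.2  0.1 -0. ] yaw -25.44 tilt [ 0.8 -0.4] j6 1.495
```

```bash
for k in 1; do python3 -m inch '[[0,-0.0025,0.005,0,0,0.4,45],[0,-0.0025,0.005,0,0,0.4,45],[0,-0.0025,0.005,0,0,0.4,45],[0,0,0,0,0,0,45],[0,0,0,0,0,0,45]]' >/dev/null; python3 s.py; done
python3 -m inch '[[0,-0.0025,0.005,0,0,0.4,45],[0,-0.0025,0.005,0,0,0.4,45],[0,0,0,0,0,0,45],[0,0,0,0,0,0,45],[0,0,0,0,0,0,45]]'>/dev/null; python3 s.py
```

```text
[ 0.5085 -0.2912  0.0459] [ 0.  -0.6  5.2] Ft [-0.5  0.4 -5.2] M [ 0.1   0.1  -0.04] yaw -33.66 tilt [ 0.9 -0.5] j6 1.638
[ 0.5083 -0.2911  0.0454] [ 0.1 -0.2  5.1] Ft [-0.1  0.2 -5.1] M [ 0.09  0.05 -0.  ] yaw -39.11 tilt [ 0.8 -0.4] j6 1.733
```

```bash
python3 -m inch '[[0,-0.0025,0.005,0,0,0.4,45],[0,-0.0025,0.005,0,0,0.4,45],[0,-0.0025,0.005,0,0,0.4,45],[0,-0.0025,0.005,0,0,0.4,45],[0,0,0,0,0,0,45]]' >/dev/null; python3 s.py
python3 -m inch '[[0,-0.0025,0.005,0,0,0.4,45],[0,-0.0025,0.005,0,0,0.4,45],[0,0,0,0,0,0,45],[0,0,0,0,0,0,45],[0,0,0,0,0,0,45]]'>/dev/null; python3 s.py
```

```text
[ 0.5079 -0.2908  0.0446] [ 0.  -0.4  5.2] Ft [-0.2  0.3 -5.2] M [ 0.15  0.05 -0.04] yaw -50.28 tilt [ 0.7 -0.5] j6 1.928
[ 0.5078 -0.2906  0.0442] [0.9 0.3 6.4] Ft [ 0.9  0.3 -6.4] M [ 0.05 -0.12 -0.  ] yaw -55.59 tilt [ 0.7 -0.3] j6 2.021
```

```bash
python3 -m inch '[[0,-0.002,0.001,0,0,0.35,45],[0,-0.002,0,0,0,0.35,45],[0,-0.002,0,0,0,0.35,45],[0,0,0,0,0,0,45],[0,0,0,0,0,0,45]]' >/dev/null; python3 s.py
python3 -m inch '[[0,-0.002,0,0,0,0.35,45],[0,-0.002,0,0,0,0.35,45],[0,0,0,0,0,0,45],[0,0,0,0,0,0,45],[0,0,0,0,0,0,45]]'>/dev/null; python3 s.py
```

```text
[ 0.5075 -0.2904  0.044 ] [0.4 0.9 5.2] Ft [ 0.8 -0.6 -5.2] M [-0.06 -0.07 -0.1 ] yaw -62.77 tilt [ 0.3 -0.3] j6 2.147
[ 0.5074 -0.2902  0.044 ] [-0.8  0.4  5.2] Ft [-0.6 -0.6 -5.2] M [-0.05  0.03 -0.05] yaw -67.56 tilt [ 0.2 -0.2] j6 2.231
```

```bash
python3 -m inch '[[0,-0.002,0,0,0,0.25,45],[0,-0.002,0,0,0,0.25,45],[0,0,0,0,0,0,45],[0,0,0,0,0,0,45],[0,0,0,0,0,0,45]]' >/dev/null; python3 s.py
python3 -m inch '[[0,-0.001,0,0,0,0.2,45],[0,-0.001,0,0,0,0.2,45],[0,0,0,0,0,0,45],[0,0,0,0,0,0,45],[0,0,0,0,0,0,45]]'>/dev/null; python3 s.py
```

```text
[ 0.5074 -0.2899  0.044 ] [2.4 1.8 4.1] Ft [ 2.8 -0.9 -4.1] M [ 0.35 -0.34 -0.05] yaw -71.03 tilt [0.4 0.2] j6 2.291
[ 0.5073 -0.2898  0.0439] [3.8 3.4 3.8] Ft [ 4.6 -2.3 -3.8] M [ 0.64 -0.58  0.03] yaw -73.87 tilt [0.1 0.3] j6 2.341
```

```bash
python3 -m inch '[[0.004,-0.002,0,0,0,0.2,45],[0,-0.002,0,0,0,0.2,45],[0,0,0,0,0,0,45],[0,0,0,0,0,0,45],[0,0,0,0,0,0,45]]' >/dev/null; python3 s.py
python3 - <<'E'
from h import *
st=telemetry.observe(); im=vision.snapshot("wrist"); cv2.imwrite("pics/w7.png",im)
q,a,r=ticks(im,st,.058); print(q,a)
E
```

```text
[ 0.5073 -0.2897  0.0439] [2.1 2.8 1.3] Ft [ 2.7 -2.2 -1.3] M [ 0.53 -0.51  0.07] yaw -76.65 tilt [-0.1  0.2] j6 2.39
[ 0.65319284 -0.26142253] [60.8994618  71.90725385 81.58179346 64.60987097 76.82354417]
```

Run:
```python
from h import *
np.set_printoptions(precision=4,suppress=True)
st=telemetry.observe(); im=cv2.imread("pics/w7.png"); c=(.5101,-.289)
m=cv2.inRange(cv2.cvtColor(im,cv2.COLOR_BGR2HSV),(0,0,190),(180,60,255))
n,l,s,cc=cv2.connectedComponentsWithStats(m)
for i in range(1,n):
    if s[i,4]<30: continue
    p=onz('wrist',cc[i],.058,st)[:2]-c
    if np.hypot(*p)<.035: print(cc[i].round(0),s[i,4],1e3*p,np.degrees(np.arctan2(p[1],p[0]))%120)
cv2.imwrite("pics/w7c.png",cv2.resize(im[230:410,200:460],None,fx=3,fy=3,interpolation=2))
```

```text
[326. 249.] 3350 [31.2446  7.1306] 12.855745412060795
[333. 284.] 188 [19.5016  1.5737] 4.6135897402603145
[279. 349.] 146 [-11.2462  15.1804] 6.532342942742858
[366. 358.] 136 [ -7.6889 -17.9571] 6.820265540533882
```

View pics/w7c.png

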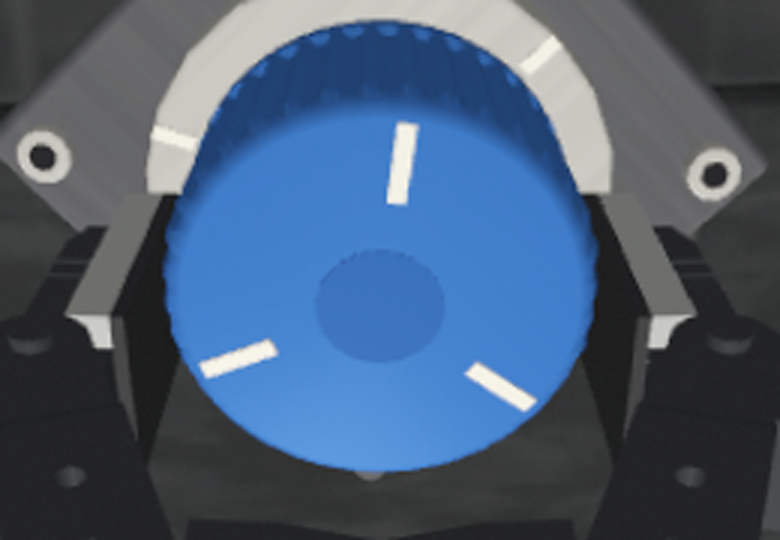

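The rim sits on the shoulder and the ticks show no slip in the grip: the cap has turned about 80° clockwise of the gauge's ticks. A little further, to confirm it is tight.

```bash
python3 -m inch '[[0.003,-0.001,0,0,0,0.2,45],[0,-0.001,0,0,0,0.2,45],[0,0,0,0,0,0,45],[0,0,0,0,0,0,45],[0,0,0,0,0,0,45]]' >/dev/null; python3 s.py
python3 -c "
from h import *
st=telemetry.observe();print(st['joint_torque'],st['grasp_force'])"
```

```text
[ 0.5072 -0.2895  0.0437] [ 1.9  1.7 -2. ] Ft [ 2.1 -1.3  2. ] M [ 0.46 -0.28 -0.14] yaw -79.41 tilt [-0.4  0.3] j6 2.438
[-1.67010840e+00 -8.87482309e+01  4.40177965e+01  6.84018759e-02
 -9.68167149e-01 -1.29090599e-01] 64.09203135408461
```

```bash
cat > t.py <<'E'
from h import *
np.set_printoptions(precision=3,suppress=True)
import sys
st=telemetry.observe(); im=vision.snapshot("wrist"); c=(.5101,-.289)
m=cv2.inRange(cv2.cvtColor(im,cv2.COLOR_BGR2HSV),(0,0,190),(180,60,255))
n,l,s,cc=cv2.connectedComponentsWithStats(m)
for i in range(1,n):
    if 60<s[i,4]<300:
        p=onz('wrist',cc[i],.058,st)[:2]-c
        if np.hypot(*p)<.03: print(cc[i].round(1),1e3*p,np.degrees(np.arctan2(p[1],p[0]))%120)
E
python3 t.py; python3 s.py
python3 -m inch '[[0.0,-0.001,0,0,0,0.15,45],[0,0,0,0,0,0,45],[0,0,0,0,0,0,45],[0,0,0,0,0,0,45],[0,0,0,0,0,0,45]]' >/dev/null; python3 s.py; python3 t.py; python3 s.py
```

```text
[333.5 283.7] [19.63   0.653] 1.90531534354689
[278.9 349. ] [-10.372  15.714] 3.427286427617318
[366.2 358.5] [ -8.498 -17.49 ] 4.0855158558360785
[ 0.5072 -0.2895  0.0437] [ 1.7  2.7 -3. ] Ft [ 2.2 -2.4  3. ] M [ 0.51 -0.29 -0.19] yaw -79.41 tilt [-0.3  0.3] j6 2.438
[ 0.5072 -0.2894  0.0438] [ 1.4  2.  -4. ] Ft [ 1.7 -1.7  4. ] M [ 0.44 -0.1   0.99] yaw -80.41 tilt [-0.4  0.2] j6 2.456
[333.2 283.7] [19.668  0.417] 1.2160114055625464
[278.9 349.3] [-10.206  15.86 ] 2.7616403110334886
[366.5 358.3] [ -8.665 -17.424] 3.5595880435218845
[ 0.5072 -0.2894  0.0438] [ 0.9  1.8 -3.5] Ft [ 1.2 -1.6  3.5] M [ 0.42 -0.08  0.99] yaw -80.41 tilt [-0.4  0.2] j6 2.456
```

At 1 N·m the turn has stopped, with a total descent of 5.4 mm and the rim on the shoulder. It went fully home, so the cap is sound. Now I'll unscrew it.

```bash
python3 -m inch '[[-0.002,0.001,0,0,0,-0.3,45],[-0.002,0.002,0,0,0,-0.4,45],[-0.002,0.002,-0.002,0,0,-0.4,45],[0,0.002,-0.004,0,0,-0.4,45],[0,0.002,-0.005,0,0,-0.4,45]]' >/dev/null; python3 s.py
python3 -m inch '[[0,0.003,-0.0065,0,0,-0.5,45],[0,0.003,-0.0065,0,0,-0.5,45],[0,0.003,-0.0065,0,0,-0.5,45],[0,0.003,-0.0065,0,0,-0.5,45],[0,0,0,0,0,0,45]]' >/dev/null; python3 s.py
```

```text
[ 0.5069 -0.2902  0.0442] [ 0.   0.4 -5.8] Ft [ 0.2 -0.3  5.8] M [ 0.01 -0.09 -0.04] yaw -67.29 tilt [-0.6 -0.3] j6 2.226
[ 0.5072 -0.2906  0.0452] [ 1.2  0.3 -6.9] Ft [1.1 0.5 6.9] M [ 0.1  -0.2   0.12] yaw -53.49 tilt [-0.5 -0.2] j6 1.984
```

```bash
python3 -m inch '[[0,0.0035,-0.006,0,0,-0.6,45],[0,0.0035,-0.007,0,0,-0.6,45],[0,0.0035,-0.0077,0,0,-0.6,45],[0,0.0035,-0.0077,0,0,-0.6,45],[0,0.0035,-0.0077,0,0,-0.6,45]]' >/dev/null; python3 s.py
python3 -m inch '[[0,0.0035,-0.0077,0,0,-0.6,45],[0,0.0035,-0.0077,0,0,-0.6,45],[0,0.0035,-0.0077,0,0,-0.6,45],[0,0.0035,-0.0077,0,0,-0.6,45],[0,0.0035,-0.0077,0,0,-0.6,45]]' >/dev/null; python3 s.py
python3 -m inch '[[0,0.0035,-0.0077,0,0,-0.6,45],[0,0.0035,-0.0077,0,0,-0.6,45],[0,0.0035,-0.0077,0,0,-0.6,45],[0,0.0035,-0.0077,0,0,-0.6,45],[0,0.0035,-0.0077,0,0,-0.6,45]]' >/dev/null; python3 s.py
```

```text
[ 0.5077 -0.291   0.0467] [ 0.1 -0.2 -4.3] Ft [-0.1  0.2  4.3] M [ 0.04  0.1  -0.04] yaw -32.95 tilt [-0.5 -0.3] j6 1.626
[ 0.5084 -0.2913  0.0483] [-0.7 -0.5 -4.6] Ft [-0.6 -0.6  4.6] M [-0.03  0.03 -0.  ] yaw -12.32 tilt [-0.4 -0.3] j6 1.266
[ 0.5094 -0.2916  0.0502] [0.8 0.1 0.2] Ft [-0.   0.8 -0.2] M [-0.   -0.02  0.02] yaw 8.3 tilt [ 0.3 -0.7] j6 0.906
```

```bash
python3 -m inch '[[0,0.0035,-0.01,0,0,-0.6,45],[0,0.0035,-0.01,0,0,-0.6,45],[0,0,-0.03,0,0,0,45],[0,0,-0.05,0,0,0,45],[0,0,-0.05,0,0,0,45]]' >/dev/null; python3 s.py
```

```text
[ 0.5096 -0.2913  0.0563] [ 0.1 -0.  -1.7] Ft [-0.   0.1  1.7] M [-0.   -0.03 -0.  ] yaw 16.31 tilt [ 0.2 -0.3] j6 0.767
```

```bash
python3 -m inch '[[0,0,-0.3,0,0,0,45],[0,0,-0.4,0,0,0,45],[0,0,-0.4,0,0,0,45],[0,0,-0.4,0,0,0,45],[0,0,-0.3,0,0,0,45]]' >/dev/null; python3 s.py
python3 -m inch '[[0.735,-0.358,0,0,0,0,45],[0.735,-0.358,0,0,0,0,45],[0.735,-0.358,0,0,0,0,45],[0.735,-0.358,0,0,0,0,45],[0.735,-0.358,0,0,0,0,45]]' >/dev/null; python3 s.py
python3 -m inch '[[0.925,0.27,0,0,0,0,45],[0.925,0.27,0,0,0,0,45],[0.925,0.27,0,0,0,0,45],[0.925,0.27,0,0,0,0,45],[0.925,0.27,0,0,0,0,45]]' >/dev/null; python3 s.py
python3 -m inch '[[0.925,0.27,0,0,0,0,45],[0.925,0.27,0,0,0,0,45],[0.72,0.54,0,0,0,0,45],[0.72,0.54,0,0,0,0,45],[0.6,0.45,0,0,0,0,45]]'
python3 - <<'E'
from h import *
np.set_printoptions(precision=4,suppress=True)
st=telemetry.observe(); im=vision.snapshot("wrist"); cv2.imwrite("pics/w8.png",im)
T=rot(st['tcp_rot']); print(st['position'],st['joint_positions'])
b,m=blob(im,(50,150,90),(70,255,255)); print(b[:2])
ct=max(cv2.findContours(m,0,1)[0],key=cv2.contourArea); W=np.array([onz('wrist',p[0],.014,st)[:2] for p in ct],np.float32)
print(cv2.minAreaRect(W*1000))
print(1e3*T.T@(np.array([.453,.2393,.1])-st['position']))
for n in('scene','side'):
    i=cv2.imread(f'pics/{n}0.png'); b,m=blob(i,(50,150,80),(70,255,255)); ct=max(cv2.findContours(m,0,1)[0],key=cv2.contourArea)
    print(n,cv2.minAreaRect(np.array([onz(n,p[0],.008)[:2]*1000 for p in ct],np.float32)))
E
```

```text
[ 0.5099 -0.2914  0.1296] [-0.  -0.5 -0.1] Ft [-0.5 -0.2  0.1] M [-0.02 -0.03  0.01] yaw 16.36 tilt [ 1.1 -0.8] j6 0.766
[ 0.398  -0.1697  0.1281] [ 1.  -0.6  0.5] Ft [-0.9  0.8 -0.5] M [ 0.02 -0.04  0.01] yaw 16.35 tilt [ 0.5 -0.3] j6 0.882
[0.398  0.0238 0.1285] [ 1.3 -0.6 -0.5] Ft [-0.9  1.1  0.5] M [-0.   -0.08 -0.05] yaw 16.34 tilt [ 1.2 -0. ] j6 1.345
time_s: 17.37
position: [0.4339, 0.1975, 0.1284]
tcp_rot: [0.0, 0.599, 0.801, 0.001]
force: [-0.0, -1.5, -0.5]
grip_width: 0.0546
grasp_force: 64.9
[0.4339 0.1975 0.1284] [ 0.4271  0.2153 -0.3176  1.0366  0.      1.7112]
[]Traceback (most recent call last):
  File "<stdin>", line 6, in <module>
ValueError: max() iterable argument is empty
```

View pics/w8.png

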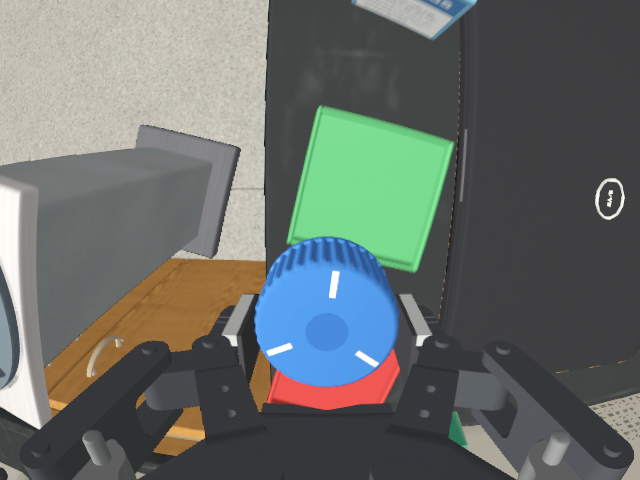

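The cap is still held. The green tray is ahead, with rim corners at (318,106), (455,143), (416,271) and (288,243), and the red tray is beneath the cap.

Run:
```python
from h import *
np.set_printoptions(precision=4,suppress=True)
st=telemetry.observe(); T=rot(st['tcp_rot'])
W=np.array([onz('wrist',p,.014,st) for p in((318,106),(455,143),(416,271),(288,243))]); print(W[:,:2],W.mean(0),np.linalg.norm(np.diff(W,axis=0),axis=1))
g=W.mean(0); z=st['position'][2]+.014
c=onz('wrist',(327,331),z,st); print(1e3*T.T@(c-st['position']),'shift',1e3*T.T@(np.r_[g[:2],z]-c), 'down to', st['position'][2]-.0235)
```

```text
[[0.4049 0.2887]
 [0.5011 0.2943]
 [0.5049 0.1991]
 [0.411  0.1934]] [0.4555 0.2439 0.014 ] [0.0963 0.0953 0.094 ]
[  2.2316   0.7197 -13.9943] shift [33.314  30.5033  0.1423] down to 0.10486830675769876
```

```bash
python3 -m inch '[[0.4,0.37,0,0,0,0,45],[0.43,0.39,0.3,0,0,0,45],[0,0,0.6,0,0,0,45],[0,0,0.6,0,0,0,45],[0,0,0.5,0,0,0,45]]' >/dev/null; python3 s.py
python3 -m inch '[[0,0,0.3,0,0,0,45],[0,0,0.15,0,0,0,45],[0,0,0.04,0,0,0,45],[0,0,0,0,0,0,45],[0,0,0,0,0,0,45]]' >/dev/null; python3 s.py
```

```text
[0.453  0.2355 0.0468] [-0.8 -0.6 -0.9] Ft [-0.4 -1.   0.9] M [ 0.02 -0.04  0.  ] yaw 16.4 tilt [-0.  -0.2] j6 1.764
[0.4537 0.2356 0.0293] [-0.2  0.3 -1.1] Ft [ 0.3 -0.1  1.1] M [ 0.02 -0.04 -0.04] yaw 16.48 tilt [1.2 0.6] j6 1.762
```

```bash
python3 -m inch '[[0,0,0.06,0,0,0,45],[0,0,0.05,0,0,0,45],[0,0,0.03,0,0,0,45],[0,0,0,0,0,0,45],[0,0,0,0,0,0,45]]' >/dev/null; python3 s.py
```

```text
[0.4533 0.2355 0.023 ] [-0.6 -0.7  4.6] Ft [-0.5 -0.7 -4.6] M [-0.09  0.09 -0.01] yaw 16.52 tilt [0.5 0.3] j6 1.762
```

```bash
python3 -m inch '[[0,0,0,0,0,0,58],[0,0,0,0,0,0,61],[0,0,0,0,0,0,65],[0,0,0,0,0,0,65],[0,0,0,0,0,0,65]]'; python3 s.py
python3 -m inch '[[0,0,-0.1,0,0,0,65],[0,0,-0.3,0,0,0,65],[0,0,-0.6,0,0,0,70],[0,0,-0.9,0,0,0,70],[0,0,-0.9,0,0,0,70]]' >/dev/null; python3 s.py
python3 - <<'E'
from rig import vision
import cv2
cv2.imwrite("pics/w9.png",vision.snapshot("wrist"))
E
```

```text
time_s: 19.08
position: [0.4531, 0.2353, 0.0227]
tcp_rot: [-0.0, 0.598, 0.801, -0.0]
force: [1.1, 0.6, 0.1]
grip_width: 0.0649
grasp_force: 0.0
[0.4531 0.2353 0.0227] [1.1 0.6 0.1] Ft [ 0.3  1.2 -0.1] M [0.05 0.01 0.01] yaw 16.52 tilt [-0.1 -0. ] j6 1.761
[0.4523 0.2349 0.1359] [ 2.2  0.6 -0. ] Ft [-0.   2.3  0. ] M [ 0.04 -0.03  0.  ] yaw 16.52 tilt [-1.5 -0.8] j6 1.761
```

View pics/w9.png

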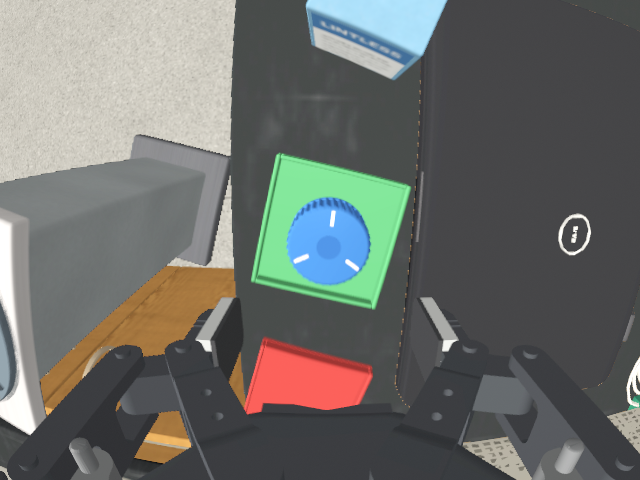

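The cap stands upright in the green tray, with its top centred at (328,245), and the gripper is clear of it. I'm handing in.

```bash
python3 -c "
from rig import job_done
print(job_done())"
```

```text
the job is handed in; nothing more can be done
None
```

The blue cap went fully home on the gauge's shoulder (stopped there at about 1 N·m), so it is sound; I unscrewed it, stood it upright in the green tray and handed the job in at about 20 s.

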